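# Load the marking machine and switch it on under its guard

## Robot

A 7-joint arm with a two-finger parallel gripper is mounted at the origin on a cart in front of the work surface, level with it; the furniture and walls round the work are solid. World frame = base frame: x ahead of the robot, y to its left, z up, the work surface at z = 0. Lengths are in m, angles in rad, forces in N, time in s.
With the tool pointing down it reaches from about 0.425 to 0.875 m from the base axis. Payload 4.7 kg.
Tool frame: the origin (TCP) lies midway between the tips of the shut fingers; the grasp point (between the pads) lies 19 mm behind it; z points along the fingers, y is the direction in which the jaws open and shut (so a half turn about z gives the same grasp; the last joint's range is limited). The gripper opens to 87 mm and grips with 3 to 60 N. Pads are 19 mm wide; open, the fingers measure 117 mm over their backs; the gripper's body (75 mm by 190 mm) begins 51 mm behind the grasp point.
Start: joints at [-1.276, 0.321, -0.07, 1.45, 0.023, 1.371, -0.057], TCP at [0.18, 0.625, 0.223] pointing down, gripper open.
Joint ranges: [-2.86, 2.86], [-0.3, 2.09], [-1.38, 1.24], [0.06, 2.45], [-1.56, 4.7], [0.09, 2.05], [-2.69, 2.69]. Speed limits (rad/s): [2.57, 2.57, 3.14, 3.14, 3.14, 3.14, 3.14].

## Interface

Orientations are given as a rotation vector (axis times angle).
In Python, from bench import get_state, eyes, job gives the robot as it stands. The module is installed in compiled form; this text tells all that it offers.
- The arm moves only by the shell command python3 -m jog 'ROWS' [FORCE]. ROWS is JSON, a list that holds one entry, the list of rows, each a list of 5 numbers: the opening, from 0 (shut) to 1 (fully open), then the shift along the tool's x, y, z in units of 40 mm (1.0 is 40 mm), then the turn about the tool's z in units of 5 degrees (1.0 is 5 degrees). In form: [[[jaw, dx, dy, dz, turn], ...]]. A call has 1 to 10 rows; each row shifts and turns the commanded pose from where the row before left it, along the tool's axes as they then stand; what a row does not reach is not made up. A row lasts 1/8 s, in which the tool goes at most 62.5 mm and 10.7 degrees, less where a joint would pass 70% of its speed; a pose out of reach is approached as far as the arm can. A call is refused whole if a number of a shift passes 1 or a number of a turn 1, either way. A call with a gripper value outside its range is refused whole. The fingers move at their own pace and stop on an object; FORCE is the grip in N (left out, the last holds). Time passes only in rows, so rows that do not move let the fingers close. It gives the time, the measured TCP pose, the force and the opening at its end, in the units of the state.
- get_state(): the state, without advancing time (a new reading comes with each control period).
- eyes.get_image(name): name is "side" or "top" or "wrist"; returns (picture, depth): 400x640x3 uint8, red, green, blue; 400x640 float32, m along the optical axis (not along the pixel's ray), 0 where there is no reading.
- eyes.camera_params(name): a dict with "camera_matrix" (3x3 intrinsics, pixels), "k1" (the pictures are not rectified: a ray, as slopes to the right and down, at radius r is drawn at 1 + k1 r^2 times it, then the intrinsics apply), "pose" (4x4, takes a point from camera to world coordinates); the wrist camera has in their place "mount" (4x4, takes a point from camera to tool coordinates, whose origin is the TCP and whose axes are the flange's). Camera axes: x right, y down, z forward; pixel columns grow to the right and rows downward; lengths in m; the calibration is good to about 2 mm. A picture is of the moment at which its call begins: read the wrist's pose just before it. camera_params takes no time and is no camera call.
- job.close_job(): hands the job in, once; it reports no verdict.
The state is a dict: "time": time; "joint_positions": joint angles; "qd": joint speeds; "joint_torque": joint torques, N m; "position": TCP position; "tool_rot": TCP orientation; "ft_force": force on the tool from outside, world axes, zero at the start; "torque": the same for the moment, N m; "grip_width": opening from 0.0 (shut) to 1.0 (fully open).
Only numpy, scipy, OpenCV 4.12 (cv2) and the standard library are available. Lean on these libraries where they do the work, as an engineer would, in place of code of your own. Each camera call takes 0.05 s, during which the arm holds its last target. There are 200 camera calls.

## Task

Get the wooden sign blank ready for marking: take it out of the slotted rack, where it stands on end, and lay it flat in the nest of the machine's carriage, setting it down under control and never letting it topple or drop. Then push the carriage away from you until it clicks home under the marking head. Only then lift the guard over the switch, flip the toggle away from you to on, and lower the guard fully shut again; do not disturb the toy car, the bird or the jar.

Things in the scene. Friction and masses are not known exactly. Their poses are not given: they have to be found in the camera images.
- marker: Bench-top marking machine, fixed. Origin on the table under the rail axis; x along the rail away from the robot, y to its left, z up. Base plate x = -150 to 250, y = -95 to 95, 22 mm high; two low shafts along x, end blocks 52 mm high. Column at x = 200 to 244, 307 mm high.
- lens (a point): Tip of the lens under the marking head, 169 mm above the table; fixed, axes as the machine's. The head's white case reaches from 30 mm before to 95 mm behind this point, 46 mm to either side, and from 38 to 108 mm above it.
- console (a point): Middle of the console's flat dark top, 58 mm above the table; axes as the machine's. The console is a fixed white box, 160 mm (x) by 136 (y), joined to the left side of the machine; it carries the guarded switch.
- nest (a point): Where the blank's centre lies when seated (89 mm high); on the carriage, axes as the machine's. Blank flat, length along y, width along x, either face up, either end left. It rests on two 18 mm wide pads at y = +-40; between and beside them fingers have room down to the deck, 29 mm below.
- nest_rim (a point): Middle of the nest at the top of its steel guides, 7 mm above the nest centre; axes as the machine's. Guides stand round the blank with 2.5 mm play each side and flare outwards at the top: one in the middle of each end (40 mm wide), two on each long side (14 mm wide) at y = +-40. Carriage deck: 90 mm in x, 150 in y.
- carriage (a joint): Slide of the carriage, m: 0 nearest the robot, growing along the machine's x, 0.17 at the stop under the head. Starts at 0 to 0.02. Friction 1.5 N; from about 0.154 to 0.162 a spring ball must be overrun (some 5 N more), after which the carriage is held against the stop.
- push_knob (a point): Upright black knob on the near edge of the carriage, to push it by, 76 mm before the nest centre. The point is on its axis, 96 mm high; there it is 24 mm thick. It ends 16 mm higher; its 16 mm thick neck is 16 to 30 mm lower.
- slot_rack: Wooden rack, fixed, 150 mm (x) by 86 (y) by 106 high; origin under its centre. Two side walls, 10 mm thick, at its +y and -y sides, with upright grooves inside that hold boards on end: three slots 46 mm apart along x. Floor 10 mm thick. Open at the x ends and above; 53 mm clear in y between the groove ribs.
- blank_center (a point): Centre of the sign blank, a loose wooden board, 0.07 to 0.14 kg. Axes: x its thickness 22 mm, y width 60, z length 110. It starts on end in the rack's middle slot, axes parallel to the rack's, top at 120 mm; only its broad faces are free there. Lift it 110 mm straight up to free it. It stands on its 60 x 22 end by itself; 25 N grip is fine.
- guard_hinge (a point): Middle of the guard's hinge pin, at the far side of the guard, 63 mm above the table; fixed to the machine, axes as the machine's. The pin runs along y.
- guard (a joint): Angle of the guard, rad: 0 shut, 1.85 fully open. Hinged at its far side, it opens up and away from the robot; its stiff hinge (0.06 N m) keeps it where it is left.
- guard_grip (a point): Grip point on the guard, an aluminium hood 98 mm long (x), 56 wide (y, outside), 42 high. The point is midway between its flat side walls near the front: shut, 80 mm before and 22 mm above the hinge pin, 27 mm above the console top. Turns with the guard. A lip sticks out 11 mm in front. Console top free for 35 mm beside the hood.
- toggle (a joint): Angle of the toggle, rad: 0 off (leaning towards the robot), 0.8 on (leaning away). A snap spring throws it to the nearer end; about 5 N at the tip, more lower down, takes it over the middle at 0.4.
- toggle_tip (a point): Rounded tip of the steel toggle lever, 40 mm from its pivot, which lies in the console top 49 mm before the guard hinge. The lever is 9 to 13 mm thick and swings in the machine's x-z plane. Off, the tip is 16 mm nearer the robot than the pivot and 37 mm above the console top.
- car_center (a point): Wooden toy car, 77 x 100 x 54 mm, loose; its middle. Leave it.
- bird_center (a point): Wooden bird, 55 x 109 x 54 mm, loose; its middle. Leave it.
- jar_center (a point): Glass jar with a cork-coloured lid, 48 mm across, 75 high, loose; its middle. Leave it.
There are look-alikes about, which are no part of the job. There is more than one size of the part that bears blank_center; the job needs the larger.

How it is judged:
On the way, in this order (a step that is already met when the one before it is completed fails the run):
1. The blank lies flat in the nest, let go, with the carriage still at the load end (x of blank_center in the frame of nest between -0.004 and 0.004 m and y of blank_center in the frame of nest between -0.004 and 0.004 m and z of blank_center in the frame of nest between -0.004 and 0.004 m and angle between the x axis of blank_center and the z axis of nest, either way round below 0.08 rad and angle between the z axis of blank_center and the y axis of nest, either way round below 0.08 rad and contact force between blank and the fingers below 0.1 N and value of joint carriage below 0.1 m), for 0.2 s.
2. The carriage is home in its detent under the head, the blank still in the nest (x of blank_center in the frame of nest between -0.004 and 0.004 m and y of blank_center in the frame of nest between -0.004 and 0.004 m and z of blank_center in the frame of nest between -0.004 and 0.004 m and angle between the x axis of blank_center and the z axis of nest, either way round below 0.08 rad and angle between the z axis of blank_center and the y axis of nest, either way round below 0.08 rad and value of joint carriage above 0.165 m), for 0.2 s.
3. The guard is lifted, the toggle still off (value of joint guard above 1 rad and value of joint toggle below 0.2 rad), for 0.1 s.
4. The toggle is on, the guard still open (value of joint toggle above 0.7 rad and value of joint guard above 0.8 rad), for 0.1 s.
At the end, for the whole second after the job is handed in: The blank lies flat in the nest (centre within 4 mm, long axis across the rail) and at rest, the carriage is at its stop (0.165 m or more), the toggle is on (over 0.7 rad) and the guard is shut (under 0.06 rad) (all of step 2 and value of joint toggle above 0.7 rad and value of joint guard below 0.06 rad and linear speed of blank below 0.02 m/s); the robot touches nothing.
It fails at once if the blank topples or is dropped (it turns faster than 10 rad/s, or moves faster than 0.7 m/s out of the fingers) (angular speed of blank above 10 rad/s or (linear speed of blank above 0.7 m/s and contact force between blank and the fingers below 0.05 N)).
It fails at once if the toy car, the bird or the jar is moved more than 30 mm (distance of any of car_center, bird_center, jar_center from where it was at the start of the episode above 0.03 m).
It also fails if it takes over 72 s, if anything falls off the work surface, if the arm or the gripper's body presses on something with over 40 N, if the wrist force passes 120 N, or if a joint passes its speed limit or range.

## Working session

There is one attempt and no reset: what is moved stays moved. The work goes in short steps, Python scripts to look and compute and a shell command to move; the robot and the scene stay as the last step left them, time stands still between calls to the robot, and variables do not carry over. Pictures are saved under pics/ and viewed, about 8 in all and at most 12, crops included, and the job is handed in when it is done.

```bash
mkdir -p pics; ls; python3 - <<'E'
from bench import get_state, eyes
import cv2, numpy as np
s=get_state(); print({k:np.round(v,3).tolist() for k,v in s.items()})
for n in("top","side"):
    im,d=eyes.get_image(n); cv2.imwrite(f"pics/{n}0.png",im[:,:,::-1]); np.save(f"{n}0.npy",d)
    p=eyes.camera_params(n); print(n,{k:np.round(v,3).tolist() for k,v in p.items()})
p=eyes.camera_params("wrist");print({k:np.round(v,3).tolist() for k,v in p.items()})
E
```

```text
pics
{'time': 0.0, 'joint_positions': [-1.276, 0.322, -0.07, 1.452, 0.023, 1.371, -0.057], 'qd': [0.0, 0.0, 0.0, 0.0, -0.001, 0.001, -0.001], 'joint_torque': [-0.001, -49.13, -0.404, -31.252, -0.064, 0.044, 0.0], 'position': [0.18, 0.624, 0.221], 'tool_rot': [-0.44, -3.111, 0.003], 'ft_force': [-0.138, 0.316, 0.176], 'torque': [-0.086, -0.053, -0.005], 'grip_width': 1.0}
top {'camera_matrix': [[419.224, 0.0, 320.291], [0.0, 419.224, 199.419], [0.0, 0.0, 1.0]], 'k1': -0.011, 'pose': [[0.006, -0.999, 0.053, 0.491], [-1.0, -0.005, 0.018, 0.013], [-0.018, -0.053, -0.998, 1.499], [0.0, 0.0, 0.0, 1.0]]}
side {'camera_matrix': [[514.335, 0.0, 319.981], [0.0, 514.335, 203.833], [0.0, 0.0, 1.0]], 'k1': -0.039, 'pose': [[0.967, -0.127, 0.223, 0.219], [-0.256, -0.463, 0.849, -1.244], [-0.005, -0.877, -0.48, 0.835], [0.0, 0.0, 0.0, 1.0]]}
{'camera_matrix': [[324.223, 0.0, 322.769], [0.0, 324.223, 200.861], [0.0, 0.0, 1.0]], 'k1': -0.052, 'mount': [[0.001, -0.97, -0.243, 0.065], [1.0, 0.001, 0.0, 0.0], [-0.0, -0.243, 0.97, -0.162], [0.0, 0.0, 0.0, 1.0]]}
```

View pics/top0.png

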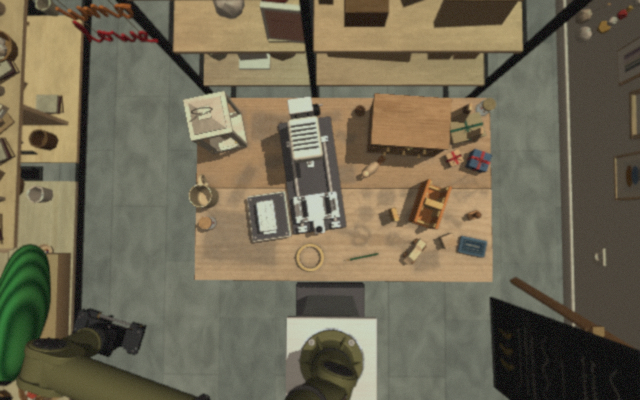

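View pics/side0.png

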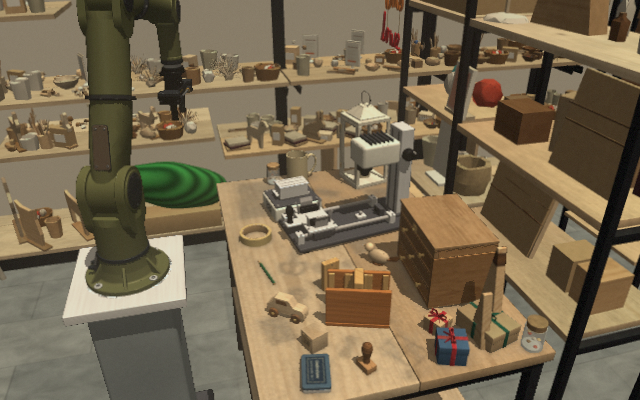

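```bash
cat > h.py <<'E'
import numpy as np, cv2
from bench import get_state, eyes
from scipy.spatial.transform import Rotation as R
def TCP(s=None):
    s=s or get_state(); T=np.eye(4); T[:3,:3]=R.from_rotvec(s["tool_rot"]).as_matrix(); T[:3,3]=s["position"]; return T
def cam(n,T=None):
    p=eyes.camera_params(n); return p["camera_matrix"],p["k1"],(p["pose"] if n!="wrist" else (TCP() if T is None else T)@p["mount"])
def rays(n,uv,T=None):
    K,k,P=cam(n,T); uv=np.atleast_2d(np.float64(uv))[:,None]
    q=cv2.undistortPoints(uv,np.array(K),np.array([k,0,0,0.]))[:,0]
    return np.c_[q,np.ones(len(q))],np.array(P)
def atz(n,uv,z,T=None):
    q,P=rays(n,uv,T); d=q@P[:3,:3].T; z=np.broadcast_to(z,len(q)); t=(z-P[2,3])/d[:,2]; return P[:3,3]+d*t[:,None]
def atd(n,uv,D,T=None):
    q,P=rays(n,uv,T); uv=np.atleast_2d(uv); d=np.array([np.median(D[int(v)-1:int(v)+2,int(u)-1:int(u)+2]) for u,v in uv])
    return (q*d[:,None])@P[:3,:3].T+P[:3,3]
def cloud(n,D,T=None):
    v,u=np.mgrid[0:400,0:640]; q,P=rays(n,np.c_[u.ravel(),v.ravel()],T)
    return ((q*D.reshape(-1,1))@P[:3,:3].T+P[:3,3]).reshape(400,640,3)
def proj(n,X,T=None):
    K,k,P=cam(n,T); Pi=np.linalg.inv(P); X=np.atleast_2d(np.float64(X))
    return cv2.projectPoints(X,cv2.Rodrigues(Pi[:3,:3])[0],Pi[:3,3],np.array(K),np.array([k,0,0,0.]))[0][:,0]
E
python3 - <<'E'
from h import *
im=cv2.imread("pics/top0.png"); D=np.load("top0.npy")
cv2.imwrite("pics/topc.png",cv2.resize(im[90:270,240:480],None,fx=3.3,fy=3.3,interpolation=cv2.INTER_CUBIC))
im=cv2.imread("pics/side0.png")
cv2.imwrite("pics/sidec.png",cv2.resize(im[160:340,240:420],None,fx=3.3,fy=3.3,interpolation=cv2.INTER_CUBIC))
C=cloud("top",D)
# rack: points z ~0.106, and near
for lo,hi,nm,b in((.095,.125,"rack top",(410,455,175,235)),(.04,.13,"smallboard",(372,405,200,228))):
    m=np.zeros((400,640),bool); m[b[2]:b[3],b[0]:b[1]]=1; m&=(C[...,2]>lo)&(C[...,2]<hi)
    p=C[m]; print(nm,len(p),p.mean(0),cv2.minAreaRect(np.float32(p[:,:2]*1000)), p[:,2].max())
m=np.zeros((400,640),bool); m[100:235,280:345]=1
for lo,hi in((.01,.035),(.25,.33)):
    p=C[m&(C[...,2]>lo)&(C[...,2]<hi)]; print(lo,len(p),cv2.minAreaRect(np.float32(p[:,:2]*1000)))
E
```

```text
rack top 520 [ 0.55121194 -0.33399622  0.10787242] ((551.6083374023438, -334.5198669433594), (84.27253723144531, 149.89158630371094), 71.24032592773438) 0.1248359460307149
smallboard 95 [ 0.51717396 -0.21077292  0.07850415] ((517.8136596679688, -212.65899658203125), (45.713409423828125, 17.68148422241211), 17.38178825378418) 0.09007049475898099
0.01 2937 ((687.7171630859375, 77.80892181396484), (462.48333740234375, 195.65562438964844), 8.413885116577148)
0.25 1737 ((759.697265625, 84.80635070800781), (171.802490234375, 95.02359008789062), 5.943197250366211)
```

View pics/topc.png

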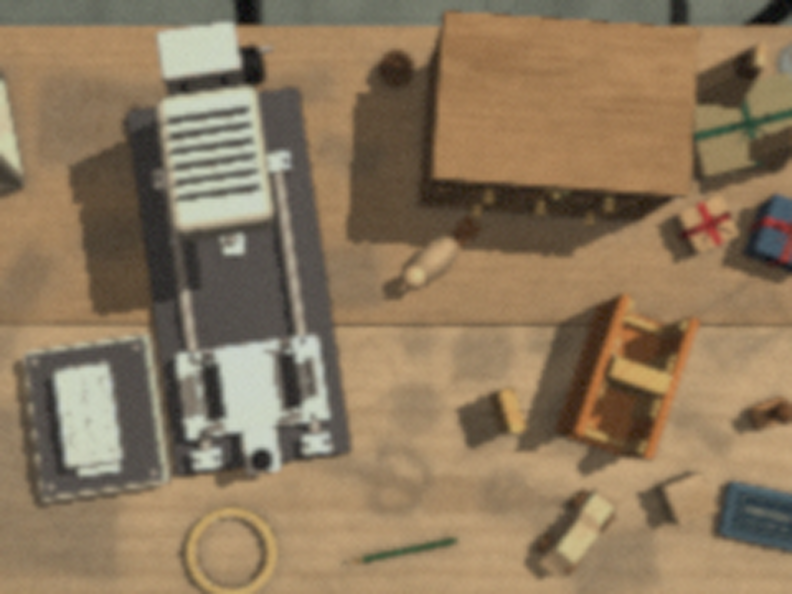

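View pics/sidec.png

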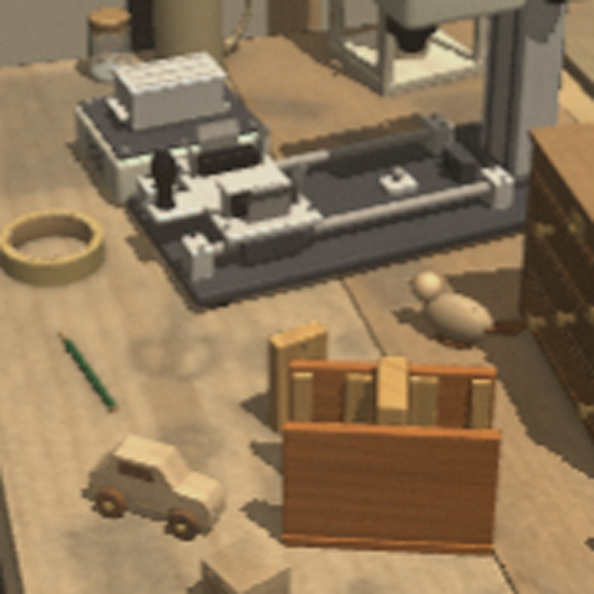

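Blank = board inside the rack, crop (640,374), top at about 120 mm. The board outside, crop (508,411), is 90 mm tall and 46 mm wide, so it is the smaller look-alike. I move over the nest first, to look from near on the way.

```bash
cat >> h.py <<'E'
def plan(x,y,z,yaw=None):
    "delta to TCP target in tool units (40 mm), and turn in units of 5 deg to tool-x heading yaw(deg)"
    T=TCP(); d=T[:3,:3].T@(np.array([x,y,z])-T[:3,3])/0.04
    h=np.degrees(np.arctan2(T[1,0],T[0,0])); o=f"at {T[:3,3].round(4)} head {h:.1f} shift units {d.round(2)}"
    if yaw is not None: o+=f" turn {-(((yaw-h)+180)%360-180)/5:.2f}"
    print(o)
E
python3 -c "
from h import *
plan(.47,.09,.32,97)"
```

```text
at [0.18   0.6241 0.2216] head 163.9 shift units [-10.66 -10.82  -2.44] turn 13.38
```

```bash
python3 -m jog '[[[1,-0.7,-0.72,-0.3,0.9],[1,-0.7,-0.72,-0.3,0],[1,-0.75,-0.75,-0.3,0],[1,-0.75,-0.75,-0.3,0],[1,-0.75,-0.75,-0.3,0],[1,-0.75,-0.75,-0.3,0],[1,-0.75,-0.75,-0.3,0],[1,-0.75,-0.75,-0.3,0],[1,-0.75,-0.75,0,0],[1,-0.75,-0.75,0,0]]]'; python3 -c "
from h import *
plan(.47,.09,.32,97)"
```

```text
time: 1.35
position: [0.3558, 0.2418, 0.3185]
tool_rot: [0.561, 3.091, 0.0]
ft_force: [-0.2, -0.0, -0.5]
grip_width: 1.002
at [0.3558 0.2418 0.3185] head 159.4 shift units [-4.01 -2.55 -0.04] turn 12.48
```

```bash
python3 -m jog '[[[1,-0.9,-0.6,0,1],[1,-0.9,-0.7,0,1],[1,-0.9,-0.8,0,1],[1,-0.9,-0.8,0,1],[1,0,-0.3,0,1],[1,0,0,0,1],[1,0,0,0,1],[1,0,0,0,1],[1,0,0,0,1],[1,0,0,0,1]]]' >/dev/null; python3 -m jog '[[[1,0,0,0,1],[1,0,0,0,1],[1,0,0,0,0.5],[1,0,0,0,0]]]'; python3 - <<'E'
from h import *
plan(.47,.09,.32,97)
T=TCP(); im,D=eyes.get_image("wrist"); cv2.imwrite("pics/w1.png",im[:,:,::-1]); np.savez("w1.npz",D=D,T=T)
E
```

```text
time: 3.1
position: [0.4184, 0.0652, 0.3182]
tool_rot: [-2.083, -2.351, 0.001]
ft_force: [0.2, -0.1, 0.3]
grip_width: 0.999
at [0.4184 0.0652 0.3182] head 96.9 shift units [ 0.46  1.35 -0.04] turn -0.01
```

View pics/w1.png

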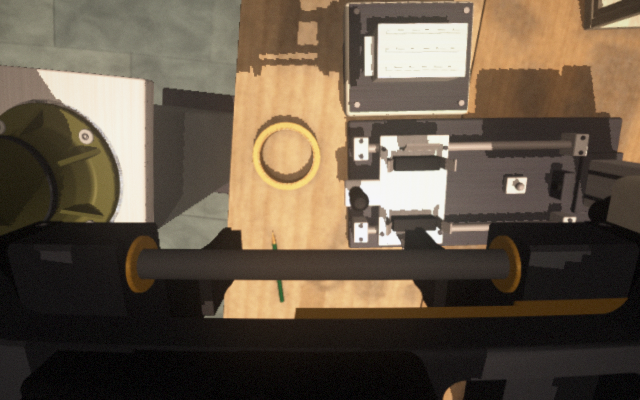

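```bash
python3 - <<'E'
from h import *
d=np.load("w1.npz"); D,T=d["D"],d["T"]; C=cloud("wrist",D,T)
im=cv2.imread("pics/w1.png")
cv2.imwrite("pics/w1c.png",cv2.resize(im[115:255,335:475],None,fx=4.2,fy=4.2,interpolation=cv2.INTER_CUBIC))
def rect(b,lo,hi,nm):
    m=np.zeros((400,640),bool); m[b[2]:b[3],b[0]:b[1]]=1; m&=(C[...,2]>lo)&(C[...,2]<hi)
    n,l,st,_=cv2.connectedComponentsWithStats(m.astype(np.uint8)); i=1+np.argmax(st[1:,4]); p=C[l==i]
    print(nm,len(p),p[:,2].mean().round(4),st[i][:4],cv2.minAreaRect(np.float32(p[:,:2]*1000)))
rect((335,490,0,125),.04,.12,"console+guard")
rect((335,490,0,125),.052,.066,"console top")
rect((335,490,0,125),.085,.12,"guard top")
rect((335,640,110,260),.012,.032,"base")
rect((345,480,110,260),.052,.067,"deck")
rect((345,380,175,220),.09,.13,"knob")
print(C[60,420,2],C[160,425,2],C[190,410,2],C[190,440,2],C[150,425,2])
E
```

```text
console+guard 14325 0.0738 [344   1 130 116] ((508.1318359375, 217.80230712890625), (159.39122009277344, 136.85508728027344), 8.374405860900879)
console top 7559 0.0575 [346   2 128 112] ((508.5693664550781, 217.5861358642578), (155.9520263671875, 131.59254455566406), 7.68560791015625)
guard top 5078 0.1032 [375  23  93  58] ((509.895751953125, 217.7529296875), (99.38987731933594, 56.80126953125), 8.591961860656738)
base 15947 0.0222 [347 117 276 106] ((654.7589721679688, 86.964599609375), (401.3056945800781, 156.37173461914062), 8.245538711547852)
deck 5446 0.0596 [345 134 104 111] ((519.0292358398438, 49.63687515258789), (134.60748291015625, 149.29432678222656), 8.746319770812988)
knob 333 0.1083 [349 190  20  21] ((465.4048767089844, 42.81548309326172), (22.660991668701172, 22.445322036743164), 10.754764556884766)
0.10416108779973593 0.0786953453780801 0.059802432072657785 0.058542215110379825 0.08571736565388854
```

View pics/w1c.png

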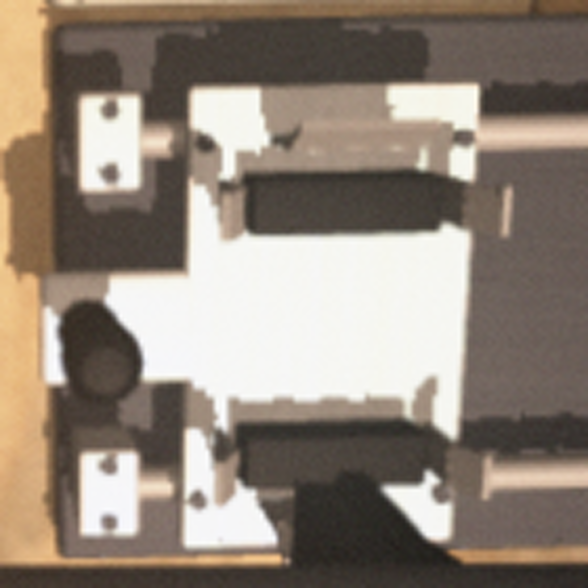

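Nest ≈ (0.541, 0.053), machine yaw ≈ 8.5°. The pads, knob (crop 105,370) and guides (235,215 / 500,200) are all visible and agree. Next stop is the rack.

```bash
python3 - <<'E'
from h import *
plan(.526,-.41,.318,71.2)
C=cloud("top",np.load("top0.npy"))
p=C[90:165,365:455].reshape(-1,3); p=p[(p[:,2]>.1)&(p[:,2]<.5)]; r=cv2.minAreaRect(np.float32(p[:,:2]*1000)); print("cabinet",r,cv2.boxPoints(r).round(),p[:,2].max())
E
```

```text
at [0.4185 0.0652 0.3183] head 97.0 shift units [-1.212e+01  1.230e+00  1.000e-02] turn 5.15
cabinet ((805.5377807617188, -265.1246337890625), (279.0030822753906, 176.26202392578125), 85.75679016113281) [[ 707. -398.]
 [ 883. -411.]
 [ 904. -133.]
 [ 728. -119.]] 0.19420229637297348
```

```bash
python3 -m jog '[[[1,-1,0.1,0,0],[1,-1,0.1,0,0],[1,-1,0.1,0,0],[1,-1,0.1,0,0],[1,-1,0.1,0,0],[1,-1,0.1,0,0],[1,-1,0.1,0,0],[1,-1,0.1,0,0],[1,-1,0.1,0,0],[1,-1,0.1,0,0]]]' >/dev/null; python3 -m jog '[[[1,-1,0.1,0,1],[1,-1,0.1,0,1],[1,0,0,0,1],[1,0,0,0,1],[1,0,0,0,1],[1,0,0,0,0.15],[1,0,0,0,0]]]'; python3 - <<'E'
from h import *
plan(.526,-.41,.318,71.2)
T=TCP(); im,D=eyes.get_image("wrist"); cv2.imwrite("pics/w2.png",im[:,:,::-1]); np.savez("w2.npz",D=D,T=T)
C=cloud("wrist",D,T)
def rect(lo,hi,nm):
    m=(C[...,2]>lo)&(C[...,2]<hi)&(np.hypot(C[...,0]-.5516,C[...,1]+.3345)<.12)
    p=C[m]; print(nm,len(p),p[:,2].mean().round(4)); print(cv2.minAreaRect(np.float32(p[:,:2]*1000)))
rect(.098,.112,"rack top"); rect(.114,.126,"blank top")
E
```

```text
time: 5.28
position: [0.5207, -0.4058, 0.3184]
tool_rot: [-2.553, -1.83, 0.0]
ft_force: [-0.1, -0.2, 0.6]
grip_width: 1.0
at [ 0.5207 -0.4058  0.3184] head 71.3 shift units [-0.06  0.16  0.01] turn 0.01
rack top 2971 0.1042
((551.6404418945312, -335.79217529296875), (83.30262756347656, 150.46414184570312), 71.0816879272461)
blank top 1112 0.1193
((551.8912353515625, -335.1958923339844), (57.91713333129883, 21.36547088623047), 71.12849426269531)
```

View pics/w2.png

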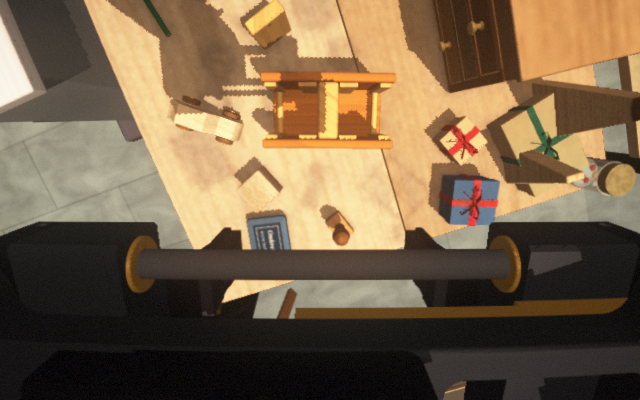

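The blank is at px (328,110) in the wrist image: 58×21 mm seen, top at 119 mm, so it is the large one. The small board is outside at (265,22). Descending onto it.

```bash
python3 -c "
from h import *
plan(.552,-.335,.075,71.1)"
```

```text
at [ 0.5207 -0.4058  0.3185] head 71.3 shift units [1.93 0.17 6.09] turn 0.03
```

```bash
python3 -m jog '[[[1,0.97,0.08,0.7,0],[1,0.96,0.09,0.7,0.03],[1,0,0,0.9,0],[1,0,0,0.9,0],[1,0,0,0.9,0],[1,0,0,0.9,0],[1,0,0,0.7,0],[1,0,0,0.4,0],[1,0,0,0,0]]]' ; python3 -c "
from h import *
plan(.552,-.335,.075,71.1)"
```

```text
time: 6.45
position: [0.5515, -0.3347, 0.0738]
tool_rot: [-2.556, -1.824, 0.001]
ft_force: [-0.0, -0.5, 1.3]
grip_width: 0.998
at [ 0.5515 -0.3347  0.0738] head 71.0 shift units [-0.    0.01 -0.03] turn -0.01
```

```bash
python3 -m jog '[[[0,0,0,0,0],[0,0,0,0,0],[0,0,0,0,0],[0,0,0,0,0],[0,0,0,-0.2,0],[0,0,0,-0.5,0],[0,0,0,-0.8,0],[0,0,0,-0.8,0],[0,0,0,-0.8,0],[0,0,0,-0.3,0]]]' 25; python3 -c "
from h import *
plan(.46,-.10,.202,8.5)"
```

```text
time: 7.7
position: [0.5528, -0.3362, 0.214]
tool_rot: [2.554, 1.822, 0.004]
ft_force: [-0.0, -0.3, -0.4]
grip_width: 0.023
at [ 0.5528 -0.3362  0.214 ] head 71.0 shift units [ 4.83 -4.12  0.28] turn 12.50
```

Opening 0.023 means the fingers look empty, so I need to look.

```bash
python3 - <<'E'
from h import *
im,D=eyes.get_image("side"); C=cloud("side",D)
cv2.imwrite("pics/s2.png",cv2.resize(im[100:340,260:420,::-1],None,fx=2.5,fy=2.5,interpolation=cv2.INTER_CUBIC))
E
```

```text
(no output)
```

View pics/s2.png

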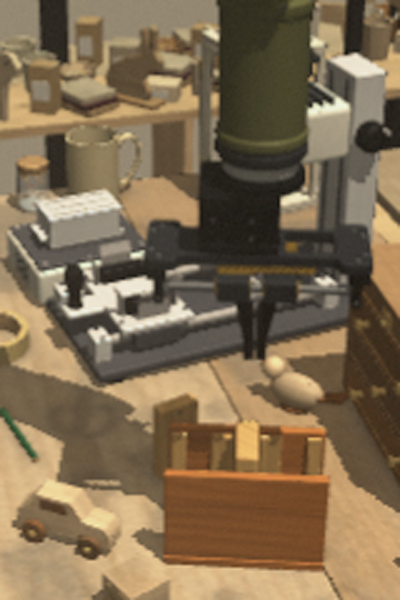

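The fingers closed too slowly and I lifted before they held. The blank still stands in its slot, at crop (248,445). Again, with a longer wait.

```bash
python3 -m jog '[[[1,0,0,0,0],[1,0,0,0,0],[1,0,0,0,0],[1,0,0,0,0],[1,0,0,0,0],[1,0,0,0,0],[1,0,0,0,0],[1,0,0,0,0]]]'; python3 - <<'E'
from h import *
T=TCP(); im,D=eyes.get_image("wrist"); C=cloud("wrist",D,T)
m=(C[...,2]>.114)&(C[...,2]<.126)&(np.hypot(C[...,0]-.5516,C[...,1]+.3345)<.06)
print(m.sum(),cv2.minAreaRect(np.float32(C[m][:,:2]*1000)))
plan(.552,-.335,.072,71.1)
E
```

```text
time: 8.75
position: [0.552, -0.3351, 0.2106]
tool_rot: [2.557, 1.825, 0.0]
ft_force: [0.4, -0.2, -0.1]
grip_width: 0.839
1930 ((551.5299072265625, -334.8460998535156), (59.49250030517578, 22.00053596496582), 70.77733612060547)
at [ 0.552  -0.3351  0.2106] head 71.0 shift units [ 0.   -0.    3.46] turn -0.02
```

```bash
python3 -m jog '[[[1,0,0,0.2,0],[1,0,0,0.7,0],[1,0,0,0.8,0],[1,0,0,0.8,0],[1,0,0,0.7,0],[1,0,0,0.26,0],[0,0,0,0,0],[0,0,0,0,0],[0,0,0,0,0],[0,0,0,0,0]]]' 25 >/dev/null; python3 -m jog '[[[0,0,0,0,0],[0,0,0,0,0],[0,0,0,0,0],[0,0,0,0,0],[0,0,0,0,0],[0,0,0,0,0]]]'
```

```text
time: 10.8
position: [0.5519, -0.3351, 0.0721]
tool_rot: [-2.557, -1.824, -0.0]
ft_force: [-0.4, -0.3, 0.1]
grip_width: 0.253
```

Gripped at 22 mm. Lift.

```bash
python3 -m jog '[[[0,0,0,-0.2,0],[0,0,0,-0.5,0],[0,0,0,-0.6,0],[0,0,0,-0.6,0],[0,0,0,-0.6,0],[0,0,0,-0.6,0],[0,0,0,-0.3,0],[0,0,0,0,0]]]'; python3 -c "
from h import *
plan(.46,-.10,.21,8.5)"
```

```text
time: 11.8
position: [0.5523, -0.3355, 0.2095]
tool_rot: [2.556, 1.823, 0.002]
ft_force: [-0.8, 0.4, -1.9]
grip_width: 0.251
at [ 0.5523 -0.3355  0.2095] head 71.0 shift units [ 4.82 -4.1  -0.02] turn 12.50
```

```bash
python3 -m jog '[[[0,0.35,-0.3,0,0],[0,0.69,-0.58,0,0],[0,0.69,-0.58,0,0],[0,0.69,-0.58,0,0],[0,0.69,-0.58,0,0],[0,0.69,-0.58,0,0],[0,0.69,-0.58,0,0],[0,0.33,-0.3,0,1],[0,0,0,0,1],[0,0,0,0,1]]]'>/dev/null;python3 -m jog '[[[0,0,0,0,1],[0,0,0,0,1],[0,0,0,0,1],[0,0,0,0,1],[0,0,0,0,1],[0,0,0,0,1],[0,0,0,0,1],[0,0,0,0,1],[0,0,0,0,1],[0,0,0,0,0.5]]]'; python3 -c "
from h import *
plan(.46,-.10,.0635,8.5)"
```

```text
time: 14.3
position: [0.4596, -0.0997, 0.2072]
tool_rot: [-3.133, -0.23, 0.003]
ft_force: [0.1, -0.3, -0.8]
grip_width: 0.25
at [ 0.4596 -0.0997  0.2072] head 8.4 shift units [0.01 0.01 3.59] turn -0.02
```

```bash
python3 -m jog '[[[0,0,0,0.4,0],[0,0,0,0.7,0],[0,0,0,0.7,0],[0,0,0,0.7,0],[0,0,0,0.5,0],[0,0,0,0.3,0],[0,0,0,0.1,0],[0,0,0,0.05,0],[0,0,0,0.05,0],[0,0,0,0.02,0]]]'
```

```text
time: 15.55
position: [0.4608, -0.0996, 0.0677]
tool_rot: [-3.133, -0.233, -0.002]
ft_force: [-0.4, 0.7, -0.6]
grip_width: 0.254
```

```bash
python3 -m jog '[[[0,0,0,0.03,0],[0,0,0,0.03,0],[0,0,0,0.03,0],[0,0,0,0,0]]]'
```

```text
time: 16.05
position: [0.4603, -0.0997, 0.0636]
tool_rot: [-3.133, -0.233, 0.0]
ft_force: [-0.1, 0.6, -0.6]
grip_width: 0.255
```

```bash
python3 -m jog '[[[0,0,0,0.03,0],[0,0,0,0.02,0],[0,0,0,0,0]]]'
```

```text
time: 16.42
position: [0.4605, -0.0997, 0.062]
tool_rot: [-3.133, -0.233, -0.0]
ft_force: [-0.4, -0.1, 2.2]
grip_width: 0.256
```

```bash
python3 -m jog '[[[0.7,0,0,0,0],[0.7,0,0,0,0],[0.7,0,0,0,0],[1,0,0,-0.1,0],[1,0,0,-0.6,0],[1,0,0,-0.7,0],[1,0,0,-0.4,-0.5],[1,0,0,0,-1],[1,0,0,0,-1],[1,0,0,0,-1]]]'>/dev/null;python3 -m jog '[[[1,0,0,0,-1],[1,0,0,0,-1],[1,0,0,0,-1],[1,0,0,0,-1],[1,0,0,0,-1],[1,0,0,0,-1],[1,0,0,0,-1],[1,0,0,0,-1],[1,0,0,0,-1],[1,0,0,0,-1]]]'>/dev/null;python3 -m jog '[[[1,0,0,0,-1],[1,0,0,0,-1],[1,0,0,0,-1],[1,0,0,0,-1],[1,0,0,0,-0.5],[1,0,0,0,0]]]'; python3 - <<'E'
from h import *
T=TCP(); im,D=eyes.get_image("wrist"); C=cloud("wrist",D,T)
m=(C[...,2]>.098)&(C[...,2]<.125)&(np.hypot(C[...,0]-.46,C[...,1]+.10)<.07)
print(m.sum(),C[m][:,2].mean(),cv2.minAreaRect(np.float32(C[m][:,:2]*1000)))
im,D=eyes.get_image("top"); C=cloud("top",D)
m=(C[...,2]>.09)&(C[...,2]<.125)&(np.hypot(C[...,0]-.46,C[...,1]+.10)<.05);print(m.sum())
plan(.4605,-.0997,.051,98.5)
E
```

```text
time: 19.68
position: [0.4602, -0.0996, 0.1337]
tool_rot: [-2.049, -2.381, 0.0]
ft_force: [-0.5, 0.1, 0.6]
grip_width: 0.997
3606 0.10851434716125556 ((460.43792724609375, -99.0745849609375), (60.19662094116211, 21.77198028564453), 9.014643669128418)
0
at [ 0.4603 -0.0996  0.1337] head 98.5 shift units [-0.    0.    2.07] turn 0.00
```

```bash
python3 -m jog '[[[1,0,0.01,0.4,0],[1,0,0,0.7,0],[1,0,0,0.6,0],[1,0,0,0.37,0],[0,0,0,0,0],[0,0,0,0,0],[0,0,0,0,0],[0,0,0,0,0],[0,0,0,0,0],[0,0,0,0,0]]]' 14; python3 -c "
from h import *
# target: outside -y guide: nest frame y=-110
u=np.array([np.cos(np.radians(8.5)),np.sin(np.radians(8.5))]);n=np.array([-u[1],u[0]])
print(np.array([.5408,.0532])-.095*n)
plan(*(np.array([.5408,.0532])-.095*n),.16)"
```

```text
time: 21.02
position: [0.4613, -0.0996, 0.0516]
tool_rot: [2.05, 2.38, 0.002]
ft_force: [-1.8, 0.2, 5.8]
grip_width: 0.685
[ 0.55484189 -0.04075651]
at [ 0.4613 -0.0996  0.0516] head 98.5 shift units [ 1.11  2.53 -2.71]
```

```bash
python3 -m jog '[[[0,0,0,0,0],[0,0,0,0,0],[0,0,0,-0.3,0],[0,0,0,-0.7,0],[0,0,0,-0.9,0],[0,0,0,-0.8,0],[0,0.35,0.8,0,0],[0,0.4,0.9,0,0],[0,0.36,0.83,0,0],[0,0,0,0,0]]]'; python3 - <<'E'
from h import *
T=TCP(); im,D=eyes.get_image("wrist"); cv2.imwrite("pics/w3.png",im[:,:,::-1]); np.savez("w3.npz",D=D,T=T)
C=cloud("wrist",D,T); th=np.radians(8.5);u=np.array([np.cos(th),np.sin(th)]);n=np.array([-u[1],u[0]])
q=(C[...,:2]-[.5408,.0532]);X=q@u;Y=q@n;Z=C[...,2]
b=(abs(X)<.07)&(abs(Y)<.09)
for nm,lo,hi in(("deck",.056,.064),("pads",.074,.081),("guides",.092,.100)):
    m=b&(Z>lo)&(Z<hi); nn,l,st,_=cv2.connectedComponentsWithStats(m.astype(np.uint8))
    for i in range(1,nn):
        if st[i][4]>15: k=l==i; print(nm,st[i][4],st[i][:4],"X",(X[k].min()*1e3).round(1),(X[k].max()*1e3).round(1),"Y",(Y[k].min()*1e3).round(1),(Y[k].max()*1e3).round(1))
plan(.5548,-.0408,.16)
E
```

```text
time: 22.28
position: [0.5559, -0.0384, 0.1588]
tool_rot: [2.045, 2.383, -0.002]
ft_force: [-0.6, -0.1, -1.2]
grip_width: 0.69
deck 15466 [227   0 156 180] X -69.9 46.0 Y -75.0 59.4
pads 2382 [279   8  85  29] X -28.5 30.0 Y 30.0 48.7
pads 46 [269  10   6  23] X -34.8 -31.8 Y 32.5 46.5
pads 18 [367  10   2  14] X 32.7 33.0 Y 37.5 46.7
pads 17 [368  26   5   8] X 33.3 35.8 Y 32.3 36.6
pads 32 [222  75   5  15] X -69.7 -67.5 Y -5.7 4.0
pads 1823 [281 126  79  24] X -28.9 29.2 Y -48.8 -31.8
pads 24 [275 129   2  18] X -32.7 -32.2 Y -46.5 -33.9
pads 21 [363 130   2  18] X 32.6 32.9 Y -47.1 -34.5
pads 38 [294 161  31   2] X -19.1 3.4 Y -57.9 -57.5
pads 19 [335 161  12   2] X 11.8 20.1 Y -57.8 -57.7
guides 196 [255   0  10  27] X -41.2 -35.6 Y 32.1 46.6
guides 205 [376   1  11  25] X 36.5 42.4 Y 32.0 46.6
guides 80 [214  65  11  31] X -70.0 -63.1 Y -11.2 7.4
guides 148 [259 130  10  21] X -41.8 -35.7 Y -47.7 -34.2
guides 168 [372 130  10  21] X 36.4 42.2 Y -47.5 -33.8
guides 423 [291 169  58   9] X -19.9 20.2 Y -66.8 -61.3
at [ 0.5544 -0.0402  0.1588] head 98.6 shift units [-0.02  0.01 -0.03]
```

View pics/w3.png

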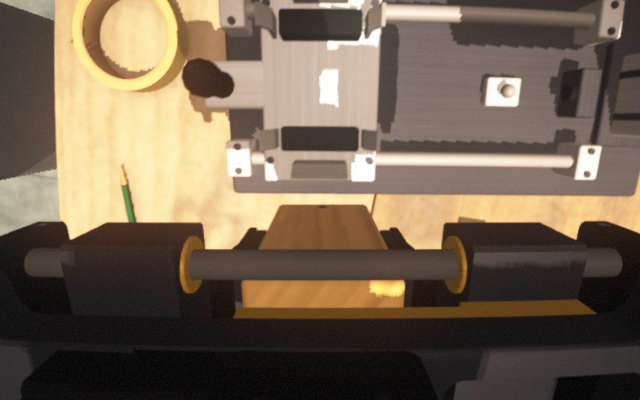

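The nest estimate is confirmed within 0.5 mm (guide faces at X ±32.5, Y −57.6). Now I pre-tilt the blank in the grip by pushing its foot gently against the outside of the right end guide.

```bash
cat >> h.py <<'E'
N0=np.array([.541,.053]);TH=np.radians(8.5);U=np.array([np.cos(TH),np.sin(TH)]);NN=np.array([-U[1],U[0]])
def nest(p): q=np.asarray(p)[...,:2]-N0; return np.stack([q@U,q@NN,np.asarray(p)[...,2]],-1)
def tilt():
    "blank face plane from side camera, machine frame"
    g=nest(TCP()[:3,3]); g=g+[0,0,.019]; im,D=eyes.get_image("side"); M=nest(cloud("side",D)); hsv=cv2.cvtColor(im,cv2.COLOR_RGB2HSV)
    m=(abs(M[...,0]-g[0])<.028)&(abs(M[...,1]-g[1])<.075)&(abs(M[...,2]-g[2])<.08)&(hsv[...,1]>90)&(hsv[...,0]<25)
    p=M[m]; 
    print("TCP nest",(g-[0,0,.019]).round(4),"n",len(p))
    yz=np.float32(p[:,1:]*1000); print("lo/hi y,z",yz.min(0),yz.max(0))
    # fit largest planar set
    best=None
    rng=np.random.default_rng(0)
    for _ in range(300):
        a,b=yz[rng.integers(len(yz),size=2)]; d=b-a; L=np.hypot(*d)
        if L<15: continue
        k=abs((yz-a)@np.array([-d[1],d[0]])/L)<1.5
        if best is None or k.sum()>best.sum(): best=k
    l=cv2.fitLine(yz[best],cv2.DIST_L2,0,.01,.01).ravel(); 
    print("face angle from vertical deg",np.degrees(np.arctan2(l[0],l[1])).round(1),"pt",l[2:],best.sum(),"ends",yz[best][np.argmin(yz[best]@l[:2])],yz[best][np.argmax(yz[best]@l[:2])])
    return im
E
python3 -m jog '[[[0,0,0,0.3,0],[0,0,0,0.3,0],[0,0.1,0,0,0],[0,0.2,0,0,0],[0,0.1,0,0,0],[0,0.05,0,0,0],[0,0.1,0,0,0],[0,0.1,0,0,0],[0,0.1,0,0,0],[0,0.1,0,0,0]]]'; python3 -c "
from h import *
tilt()"
```

```text
time: 23.58
position: [0.5495, -0.0069, 0.1352]
tool_rot: [2.05, 2.38, 0.001]
ft_force: [1.3, -4.2, -0.2]
grip_width: 0.687
TCP nest [-0.0004 -0.0605  0.1352] n 709
lo/hi y,z [-95.01036   77.322586] [-36.45854 234.11691]
face angle from vertical deg 10.1 pt [-76.229256 146.22166 ] 262 ends [-86.658226  90.11714 ] [-66.87271 198.76886]
```

```bash
python3 -m jog '[[[0,0.1,0,0,0],[0,0.1,0,0,0],[0,0.1,0,0,0],[0,0.1,0,0,0],[0,0.1,0,0,0],[0,0.1,0,0,0],[0,0,0,0,0]]]'; python3 -c "
from h import *
tilt()"
```

```text
time: 24.5
position: [0.5453, 0.0176, 0.1349]
tool_rot: [-2.049, -2.38, -0.0]
ft_force: [-0.2, -3.2, -0.5]
grip_width: 0.694
TCP nest [-0.001  -0.0356  0.1349] n 728
lo/hi y,z [-91.20338   73.937256] [ 35.74388 233.24403]
face angle from vertical deg 29.5 pt [-60.835182 150.34332 ] 289 ends [-88.48532 101.21001] [-34.87406 196.50946]
```

```bash
python3 - <<'E'
from h import *
T=TCP(); im,D=eyes.get_image("wrist"); M=nest(cloud("wrist",D,T)); cv2.imwrite("pics/w4.png",im[:,:,::-1])
hsv=cv2.cvtColor(im,cv2.COLOR_RGB2HSV)
m=(abs(M[...,0])<.031)&(M[...,2]>.10)&(M[...,2]<.22)&(D>0)
print(m.sum())
for r in range(190,330,8):
    k=m[r]; 
    if k.sum()>10: print(r,k.sum(),(np.median(M[r][k],0)*1e3).round(1),np.median(hsv[r][k],0))
E
```

```text
6275
238 14 [  0.  -28.1 142.5] [12. 58. 60.]
246 22 [-29.8 -29.5 149.8] [14.  62.  56.5]
254 129 [ -2.3  -3.7 219.5] [11. 54. 79.]
286 161 [  0.3 -28.8 190.2] [ 16. 161. 199.]
294 162 [ 1.000e-01 -3.120e+01  1.917e+02] [ 16. 162. 199.]
302 162 [  0.5 -33.7 193. ] [ 16. 163. 198.]
```

View pics/w4.png

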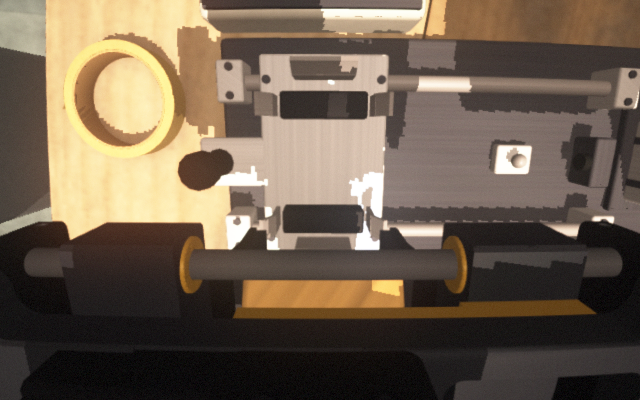

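Tilt is 29.5°, but the blank crept about 9 mm sideways in the grip (end face at rows 286–302). I allow for that and firm the grip a little. Next I lift over the guide and put the lower corner inside the nest.

```bash
python3 -m jog '[[[0,0,0,-0.2,0],[0,0,0,-0.25,0],[0,0.3,0.03,0,0],[0,0.35,0,0,0],[0,0.27,0,0,0],[0,0,0,0.3,0],[0,0,0,0.2,0],[0,0,0,0.05,0],[0,0,0,0,0]]]' 20; python3 -c "
from h import *
tilt()"
```

```text
time: 25.72
position: [0.5414, 0.0526, 0.1307]
tool_rot: [2.052, 2.379, -0.001]
ft_force: [0.9, 0.5, -1.3]
grip_width: 0.688
TCP nest [ 0.0003 -0.0005  0.1307] n 686
lo/hi y,z [-55.313076  70.16475 ] [ 36.499203 229.6233  ]
face angle from vertical deg 28.5 pt [-26.018988 144.45056 ] 265 ends [-51.357784  96.0502  ] [ -1.1042101 192.64085  ]
```

```bash
python3 -m jog '[[[0,-0.06,0,0.06,0],[0,0,0,0.06,0],[0,0.06,0,0.05,0],[0,0.06,0,0.05,0],[0,0.06,0,0.05,0],[0,0.06,0,0.05,0],[0,0,0,0,0]]]'; python3 -c "
from h import *
tilt()"
```

```text
time: 26.65
position: [0.5413, 0.0613, 0.1194]
tool_rot: [2.049, 2.381, 0.003]
ft_force: [-1.4, 1.5, 6.3]
grip_width: 0.684
TCP nest [0.0016 0.0082 0.1194] n 700
lo/hi y,z [-64.21367   62.193363] [ 41.597992 218.34805 ]
face angle from vertical deg 33.3 pt [-21.574322 136.39012 ] 247 ends [-49.106213  92.039696] [  7.401612 182.38034 ]
```

```bash
python3 -m jog '[[[0,0,0,-0.1,0],[0,-0.1,-0.02,0,0],[0,-0.1,-0.02,0,0],[0,0,0,0.1,0],[0,0.05,0,0.05,0],[0,0.05,0,0.06,0],[0,0.05,0,0.06,0],[0,0.06,0,0.07,0],[0,0,0,0,0]]]'; python3 -c "
from h import *
tilt()"
```

```text
time: 27.82
position: [0.5403, 0.0635, 0.1103]
tool_rot: [-2.048, -2.382, -0.008]
ft_force: [-1.7, 5.6, 9.0]
grip_width: 0.687
TCP nest [0.0009 0.0105 0.1103] n 680
lo/hi y,z [-64.260345  63.426506] [ 61.325943 209.00633 ]
face angle from vertical deg 43.7 pt [-20.54259 133.84955] 250 ends [-56.814884  95.34528 ] [ 16.933954 172.11472 ]
```

```bash
python3 -m jog '[[[0,0.03,-0.01,0.06,0],[0,0.03,-0.01,0.06,0],[0,0.03,0,0.06,0],[0,0.02,0,0.07,0],[0,0.02,0,0.06,0],[0,0.02,0,0.06,0],[0,0.02,0,0.07,0],[0,0.01,0,0.07,0],[0,0,0,0,0]]]'; python3 -c "
from h import *
tilt()"
```

```text
time: 29.0
position: [0.5381, 0.0723, 0.0891]
tool_rot: [-2.045, -2.382, -0.009]
ft_force: [-1.8, 9.4, 4.8]
grip_width: 0.685
TCP nest [-0.      0.0195  0.0891] n 535
lo/hi y,z [-55.47553   63.274933] [ 45.063606 188.10782 ]
face angle from vertical deg 61.6 pt [-14.065102 124.43888 ] 211 ends [-54.4847  103.61083] [ 29.153032 149.09796 ]
```

```bash
python3 -m jog '[[[0,0.01,0,0.07,0],[0,0.01,0,0.08,0],[0,0,0,0.08,0],[0,0,0,0.08,0],[0,0,0,0.08,0],[0,0,0,0,0]]]'; python3 - <<'E'
from h import *
im=tilt(); cv2.imwrite("pics/s3.png",cv2.resize(im[150:280,260:400,::-1],None,fx=4.2,fy=4.2,interpolation=cv2.INTER_CUBIC))
T=TCP(); im,D=eyes.get_image("wrist"); M=nest(cloud("wrist",D,T))
hsv=cv2.cvtColor(im,cv2.COLOR_RGB2HSV)
m=(abs(M[...,0])<.031)&(M[...,2]>.08)&(M[...,2]<.22)&(D>0)&(hsv[...,1]>110)
for r in range(190,330,8):
    k=m[r]
    if k.sum()>10: print(r,k.sum(),(np.median(M[r][k],0)*1e3).round(1))
E
```

```text
time: 29.8
position: [0.5392, 0.0749, 0.075]
tool_rot: [-2.045, -2.382, -0.015]
ft_force: [-2.9, 12.9, 11.5]
grip_width: 0.691
TCP nest [0.0015 0.0219 0.075 ] n 439
lo/hi y,z [-52.70434   65.769775] [ 36.860847 173.77002 ]
face angle from vertical deg 69.0 pt [-10.786988 116.873726] 212 ends [-51.369217 101.851845] [ 33.03556 132.24901]
230 150 [  2.2  46.2 119.7]
238 154 [  2.2  44.6 124. ]
246 159 [  2.   43.  128.1]
286 145 [ -0.5  28.6 130.8]
294 155 [  2.   24.5 129.2]
302 151 [  2.   20.2 127.6]
310 214 [  6.5  44.6 171.6]
318 225 [  6.7  46.2 177.3]
326 14 [  9.   46.4 180.2]
```

View pics/s3.png

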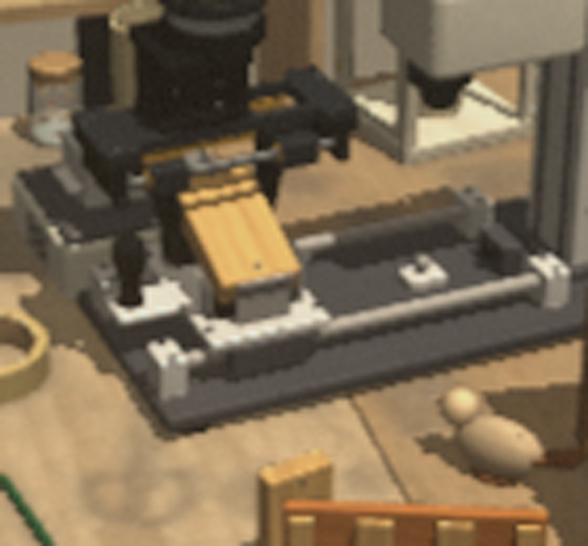

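Tilt is 69°; the blank's free end rests on the far guide's flare (crop 262,285) and it has crept in the grip. Pushing gently toward that guide should both seat it along its length and flatten it further.

```bash
cat >> h.py <<'E'
def wb():
    "blank side profile from wrist: end and top face"
    T=TCP(); im,D=eyes.get_image("wrist"); M=nest(cloud("wrist",D,T)); hsv=cv2.cvtColor(im,cv2.COLOR_RGB2HSV)
    m=(abs(M[...,0])<.031)&(M[...,2]>.08)&(M[...,2]<.16)&(D>0)&(hsv[...,1]>110)
    g=nest(T[:3,3])*1e3; s=get_state(); print("TCP nest",g.round(1),"F",np.round(s["ft_force"],1),"w",round(s["grip_width"],3))
    P={r:np.median(M[r][m[r]],0)[1:]*1e3 for r in (*range(180,252,6),*range(282,306,6)) if m[r].sum()>60}
    for r in P: print(r,P[r].round(1))
E
python3 -m jog '[[[0,-0.03,-0.03,0,0],[0,-0.03,0,0,0],[0,-0.03,0,0,0],[0,-0.03,0,0,0],[0,0,0,0,0]]]'; python3 -c "
from h import *
wb()"
```

```text
time: 30.52
position: [0.5382, 0.0744, 0.0749]
tool_rot: [-2.039, -2.382, -0.02]
ft_force: [-2.8, 20.9, 11.0]
grip_width: 0.69
TCP nest [ 0.4 21.6 74.9] F [-2.9 20.3 12.5] w 0.684
228 [ 46.3 119.2]
234 [ 45.1 122.5]
240 [ 43.8 125.7]
246 [ 42.7 128.8]
282 [ 30.  131.5]
288 [ 27.  130.3]
294 [ 23.9 129.1]
300 [ 20.7 127.9]
```

```bash
python3 -m jog '[[[0,0,0,-0.05,0],[0,0,0,-0.05,0],[0,0,0,0,0]]]'; python3 -m jog '[[[0,0,0,0,0],[0,0,0,0,0],[0,0,0,0,0]]]' 10; python3 -c "
from h import *
wb()"
```

```text
time: 30.95
position: [0.5374, 0.0724, 0.0779]
tool_rot: [-2.04, -2.382, -0.016]
ft_force: [-1.1, 16.7, 6.5]
grip_width: 0.688
time: 31.32
position: [0.5375, 0.0698, 0.0776]
tool_rot: [-2.043, -2.382, -0.012]
ft_force: [-1.3, 12.8, 4.8]
grip_width: 0.688
TCP nest [-1.  17.1 77.6] F [ 0.7 12.4  5.2] w 0.684
222 [ 45.  123.4]
228 [ 43.6 126.5]
234 [ 42.3 129.4]
240 [ 41.1 132.2]
246 [ 39.9 135. ]
282 [ 26.1 134.6]
288 [ 23.  133.3]
294 [ 19.7 131.9]
300 [ 16.4 130.5]
```

```bash
python3 -m jog '[[[0,-0.04,0.02,0,0],[0,-0.04,0,0,0],[0,-0.04,0,0,0],[0,0,0,0,0]]]' 9; python3 -c "
from h import *
wb()"
```

```text
time: 31.88
position: [0.5386, 0.064, 0.0773]
tool_rot: [-2.045, -2.381, -0.009]
ft_force: [-1.0, 9.8, 4.0]
grip_width: 0.688
TCP nest [-0.7 11.2 77.3] F [-1.5 10.9  3.7] w 0.688
210 [ 44.4 125.2]
216 [ 43.  128.2]
222 [ 41.6 131. ]
228 [ 40.4 133.9]
234 [ 39.1 136.5]
240 [ 37.9 139. ]
246 [ 36.4 140.3]
282 [ 20.1 134.1]
288 [ 16.9 132.6]
294 [ 13.6 131.1]
300 [ 10.1 129.3]
```

```bash
python3 -m jog '[[[0,0.1,0,0,0],[0,0.05,0,-0.1,0],[0,0,0,-0.1,0],[0,0.1,0.02,0,0],[0,0.05,0,0,0],[0,0,0,0.05,0],[0,0,0,0,0]]]' 20; python3 -c "
from h import *
wb()"
```

```text
time: 32.8
position: [0.5365, 0.0706, 0.0822]
tool_rot: [-2.05, -2.38, 0.001]
ft_force: [-0.6, 0.1, -1.2]
grip_width: 0.684
TCP nest [-1.9 18.  82.2] F [ 0.  -0.1 -1.1] w 0.684
210 [ 51.5 129.8]
216 [ 50.1 132.7]
222 [ 48.8 135.6]
228 [ 47.5 138.3]
234 [ 46.2 140.9]
240 [ 45.1 143.5]
246 [ 43.6 145.1]
282 [ 27.2 138.8]
288 [ 24.1 137.4]
294 [ 20.8 135.8]
300 [ 17.4 134.4]
```

```bash
python3 -m jog '[[[0,0,0.05,0.05,0],[0,0,0,0.05,0],[0,0,0,0.06,0],[0,0,0,0.06,0],[0,-0.02,0,0.06,0],[0,-0.02,0,0.06,0],[0,0,0,0,0]]]'; python3 -c "
from h import *
wb()"
```

```text
time: 33.72
position: [0.5391, 0.0688, 0.0687]
tool_rot: [2.051, 2.379, -0.001]
ft_force: [0.3, -1.1, -0.2]
grip_width: 0.685
TCP nest [ 0.4 15.9 68.7] F [ 1.  -0.8  0. ] w 0.68
210 [ 49.  114.7]
216 [ 47.8 118.6]
222 [ 46.7 122.1]
228 [ 45.6 125.4]
234 [ 44.3 127.8]
240 [ 42.4 128.4]
246 [ 40.1 128.2]
282 [ 24.1 123.3]
288 [ 21.2 122.4]
294 [ 18.1 121.5]
300 [ 15.  120.6]
```

```bash
python3 -m jog '[[[0,0,0,0.05,0],[0,0.01,0,0.05,0],[0,0.01,0,0.04,0],[0,0,0,0.02,0],[0,0,0,0,0]]]'; python3 -c "
from h import *
wb();tilt()"
```

```text
time: 34.4
position: [0.5389, 0.0703, 0.0625]
tool_rot: [-2.05, -2.38, -0.0]
ft_force: [-0.2, 0.8, 0.6]
grip_width: 0.688
TCP nest [ 0.4 17.4 62.5] F [-0.3  0.3  0.9] w 0.687
204 [ 51.3 102.9]
210 [ 50.1 107.5]
216 [ 49.2 112.1]
222 [ 48.3 116.3]
228 [ 47.  119.1]
234 [ 45.1 119.9]
240 [ 42.9 119.9]
246 [ 40.5 119.2]
282 [ 25. 116.]
288 [ 22.1 115.3]
294 [ 19.3 114.8]
300 [ 16.3 114.1]
TCP nest [0.0004 0.0173 0.0625] n 402
lo/hi y,z [-57.618458  62.15628 ] [ 48.717335 161.1751  ]
face angle from vertical deg 77.1 pt [-13.656535 109.329025] 188 ends [-57.618458  99.23189 ] [ 31.820164 118.75329 ]
```

Tilt is 77.7°, the lower edge is seated at Y −55 and almost no load remains. A free settle of the last ~12° is bounded at about 7 rad/s by energy, below 10. I go a hair lower, then release.

```bash
python3 -m jog '[[[0,0,0,0.02,0],[0,0,0,0.02,0],[0,0,0,0,0]]]' && python3 -m jog '[[[0.85,0,0,0,0],[0.85,0,0,0,0],[0.85,0,0,0,0],[0.85,0,0,0,0]]]'; python3 -c "
from h import *
wb();tilt()"
```

```text
time: 34.88
position: [0.5389, 0.0704, 0.0609]
tool_rot: [-2.05, -2.38, -0.0]
ft_force: [-0.4, 1.7, 1.3]
grip_width: 0.682
time: 35.38
position: [0.5389, 0.0701, 0.0609]
tool_rot: [2.05, 2.38, 0.0]
ft_force: [-0.6, 0.2, 0.7]
grip_width: 0.847
TCP nest [ 0.4 17.3 60.9] F [-0.7  0.5 -0.3] w 0.847
192 [53.  88.3]
198 [52.6 97.6]
204 [50.6 99.2]
210 [48.1 99.4]
216 [45.7 99.5]
222 [43.2 99.5]
228 [40.7 99.4]
234 [38.1 99.4]
240 [35.6 99.4]
246 [33.  99.5]
282 [16.8 99.4]
288 [14.  99.5]
294 [11.2 99.5]
300 [ 8.4 99.5]
TCP nest [0.0004 0.0173 0.0609] n 369
lo/hi y,z [-57.69567  64.61617] [ 59.853466 159.16245 ]
face angle from vertical deg 90.2 pt [ -4.308514 101.42185 ] 203 ends [-57.69567 102.89987] [ 52.750633 100.102936]
```

The blank lies flat (top at 99.5 mm, face 90.2°, centre Y ≈ −1.5 mm) and is let go. Now up, back and turned, to get behind the knob.

```bash
python3 -m jog '[[[0.85,0,0,-0.3,0],[0.85,0,0,-0.8,0],[0.85,0,0,-0.8,0],[0.85,0,0,-0.6,0],[0,-0.15,-0.9,0,0],[0,-0.15,-0.9,0,0],[0,-0.13,-0.9,0,-1],[0,0,0,0,-1],[0,0,0,0,-1],[0,0,0,0,-1]]]'>/dev/null; python3 -m jog '[[[0,0,0,0,-1],[0,0,0,0,-1],[0,0,0,0,-1],[0,0,0,0,-1],[0,0,0,0,-1],[0,0,0,0,-1],[0,0,0,0,-1],[0,0,0,0,-1],[0,0,0,0,-1],[0,0,0,0,-1]]]'>/dev/null; python3 -m jog '[[[0,0,0,0,-1],[0,0,0,0,-1],[0,0,0,0,-1],[0,0,0,0,-1],[0,0,0,0,0]]]'; python3 - <<'E'
from h import *
T=TCP(); im,D=eyes.get_image("top"); M=nest(cloud("top",D)); hsv=cv2.cvtColor(im,cv2.COLOR_RGB2HSV)
m=(abs(M[...,0])<.05)&(abs(M[...,1])<.07)&(M[...,2]>.093)&(M[...,2]<.108)&(hsv[...,1]>90)
p=M[m]*1e3; print(len(p), p.min(0) if len(p) else 0,p.max(0) if len(p) else 0)
print(N0-.108*U); plan(*(N0-.108*U),.085,188.5)
E
```

```text
time: 38.6
position: [0.4349, 0.037, 0.1614]
tool_rot: [-0.231, 3.133, 0.002]
ft_force: [0.5, -0.2, 0.1]
grip_width: 0.004
566 [-27.72229495 -56.67138983  93.38533144] [ 31.7482532   53.30863347 107.83005293]
[0.43418629 0.03703658]
at [0.4348 0.037  0.1614] head -171.6 shift units [0.02 0.   1.91] turn -0.02
```

```bash
python3 -m jog '[[[0,0,0,0.5,0],[0,0,0,0.7,0],[0,0,0,0.7,0],[0,-0.1,0,0,0],[0,-0.15,0,0,0],[0,-0.2,0,0,0],[0,-0.3,0,0,0],[0,-0.35,0,0,0],[0,-0.4,0,0,0],[0,-0.4,0,0,0]]]' 20; python3 -m jog '[[[0,-0.4,0,0,0],[0,-0.4,0,0,0],[0,-0.4,0,0,0],[0,-0.4,0,0,0],[0,-0.3,0,0,0],[0,-0.2,0,0,0],[0,0,0,0,0]]]'; python3 -c "
from h import *
print(nest(TCP()[:3,3]))"
```

```text
time: 39.9
position: [0.5101, 0.0487, 0.0856]
tool_rot: [0.233, -3.131, 0.0]
ft_force: [-1.5, -1.1, 1.7]
grip_width: 0.007
time: 40.78
position: [0.5936, 0.061, 0.0853]
tool_rot: [-0.233, 3.132, -0.0]
ft_force: [0.1, -0.7, 0.1]
grip_width: 0.004
[0.0532467  0.00016823 0.08529182]
```

```bash
python3 -m jog '[[[0,-0.1,0,0,0],[0,-0.1,0,0,0],[0,-0.1,0,0,0],[0,-0.1,0,0,0],[0,0,0,0,0]]]'; python3 -c "
from h import *
print(nest(TCP()[:3,3]))"
```

```text
time: 41.4
position: [0.6086, 0.0633, 0.0849]
tool_rot: [0.233, -3.133, -0.0]
ft_force: [-1.8, -1.2, 0.8]
grip_width: 0.008
[0.06841296 0.00017754 0.08493674]
```

```bash
python3 -m jog '[[[0,-0.08,0,0,0],[0,-0.08,0,0,0],[0,-0.08,0,0,0],[0,0,0,0,0]]]'; python3 - <<'E'
from h import *
print(nest(TCP()[:3,3]))
im,D=eyes.get_image("side"); M=nest(cloud("side",D))*1e3; hsv=cv2.cvtColor(im,cv2.COLOR_RGB2HSV)
m=(M[...,0]>60)&(M[...,0]<260)&(abs(M[...,1])<65)&(M[...,2]>90)&(M[...,2]<108)&(hsv[...,1]>90)&(hsv[...,0]<25)
p=M[m]; print(len(p), np.percentile(p,[1,50,99],axis=0).round(1))
E
```

```text
time: 41.9
position: [0.609, 0.0632, 0.0843]
tool_rot: [0.23, -3.112, -0.004]
ft_force: [-27.1, -3.3, 19.9]
grip_width: 0.009
[6.87964204e-02 5.92911934e-05 8.42636352e-02]
331 [[ 72.5 -60.1  90.3]
 [164.2 -23.1 100.6]
 [194.9  40.9 104.9]]
```

```bash
python3 -m jog '[[[0,0.2,0,0,0],[0,0.3,0,0,0],[0,0.3,0,0,0],[1,0.2,0,-0.6,0],[1,0,0,-0.9,0],[1,0,0,-0.9,0],[1,0.3,0.6,-0.6,0],[1,0.4,0.9,0,0],[1,0.5,0.9,0,0],[1,0.4,0.9,0,0]]]'; python3 - <<'E'
from h import *
im,D=eyes.get_image("side"); A=nest(cloud("side",D))*1e3; B=nest(cloud("side",np.load("side0.npy")))*1e3
for nm,M,lo,hi in(("start",B,-130,-40),("now",A,40,150)):
    m=(M[...,0]>lo)&(M[...,0]<hi)&(abs(M[...,1])<22)&(M[...,2]>88)&(M[...,2]<120); p=M[m]; print(nm,len(p),np.percentile(p,[2,50,98],axis=0).round(1).tolist())
G=N0-.039*U+.1676*NN; plan(*G,.2,188.5)
E
```

```text
time: 43.2
position: [0.4948, 0.1811, 0.2049]
tool_rot: [-0.234, 3.132, 0.003]
ft_force: [0.6, 0.3, -0.2]
grip_width: 0.721
start 72 [[-90.6, -12.4, 89.4], [-81.3, -4.8, 106.0], [-70.3, 8.1, 115.2]]
now 124 [[77.0, -19.9, 88.6], [95.0, -4.6, 101.4], [148.1, 18.3, 114.7]]
at [0.4918 0.1871 0.2046] head -171.1 shift units [0.25 0.69 0.12] turn 0.09
```

```bash
python3 -m jog '[[[1,0.12,0.35,0.2,0],[1,0.12,0.34,0.4,0],[1,0,0,0.7,0],[1,0,0,0.7,0],[1,0,0,0.7,0],[1,0,0,0.5,0],[1,0,0,0.2,0],[0,0,0,0,0],[0,0,0,0,0],[0,0,0,0,0]]]' 20; python3 -m jog '[[[0,0,0,0,0],[0,0,0,0,0]]]'; python3 - <<'E'
from h import *
print(nest(TCP()[:3,3]).round(4))
im,D=eyes.get_image("side"); A=nest(cloud("side",D))*1e3; B=nest(cloud("side",np.load("side0.npy")))*1e3
for nm,M,lo,hi in(("start",B,-130,-60),("now",A,40,106)):
    m=(M[...,0]>lo)&(M[...,0]<hi)&(abs(M[...,1])<16)&(M[...,2]>98)&(M[...,2]<112); p=M[m]; print(nm,len(p),np.percentile(p,[2,50,98],axis=0).round(1).tolist())
E
```

```text
time: 44.5
position: [0.4825, 0.2097, 0.07]
tool_rot: [-0.234, 3.131, 0.01]
ft_force: [-0.8, 12.6, -2.9]
grip_width: 0.747
time: 44.75
position: [0.482, 0.214, 0.0703]
tool_rot: [-0.239, 3.13, 0.017]
ft_force: [0.3, 15.5, -2.0]
grip_width: 0.644
[-0.0345  0.168   0.0703]
start 42 [[-90.9, -12.3, 98.1], [-81.6, -5.1, 106.1], [-70.2, 7.8, 111.2]]
now 37 [[76.4, -11.8, 98.9], [85.0, -6.3, 104.8], [98.5, 4.7, 111.4]]
```

```bash
python3 -m jog '[[[0,0,0.1,0,0],[0,-0.14,0,-0.32,0],[0,-0.2,0,-0.29,0],[0,-0.24,0,-0.25,0],[0,0,0,0,0]]]'; python3 -c "
from h import *
print(nest(TCP()[:3,3]).round(4))"
```

```text
time: 45.42
position: [0.5029, 0.2173, 0.1046]
tool_rot: [0.237, -3.13, -0.009]
ft_force: [-6.5, 6.1, 7.8]
grip_width: 0.643
[-0.0134  0.1681  0.1046]
```

```bash
python3 -m jog '[[[0,-0.28,0.05,-0.2,0],[0,-0.31,0,-0.15,0],[0,-0.34,0,-0.1,0],[0,-0.34,0,-0.04,0],[0,-0.35,0,0.02,0],[0,-0.34,0,0.08,0],[0,-0.16,0,0.06,0],[0,0,0,0,0]]]'; python3 -c "
from h import *
print(nest(TCP()[:3,3]).round(4))"
```

```text
time: 46.42
position: [0.588, 0.2298, 0.1169]
tool_rot: [-0.235, 3.133, 0.004]
ft_force: [-2.6, 4.3, 1.0]
grip_width: 0.643
[0.0726 0.1679 0.1169]
```

```bash
python3 -m jog '[[[0.9,0,0,0,0],[0.9,0,0,0,0],[0.9,0,0,-0.3,0],[0.9,0,0,-0.7,0],[0.9,0,0,-0.8,0],[0.5,0.5,0,0,0],[0,0.8,0,0,0],[0,0.9,0,0,0],[0,0.85,0,0,0],[0,0,0,0,0]]]' ; python3 - <<'E'
from h import *
print(nest(TCP()[:3,3]).round(4))
im,D=eyes.get_image("side"); M=nest(cloud("side",D))*1e3
m=(abs(M[...,1]-168)<32)&(M[...,0]>-70)&(M[...,0]<130)&(M[...,2]>66)&(M[...,2]<180); p=M[m]
for z in range(66,180,8):
    k=(p[:,2]>=z)&(p[:,2]<z+8)
    if k.sum()>3: print(z,k.sum(),np.percentile(p[k][:,:2],[5,50,95],axis=0).round(0).tolist())
E
```

```text
time: 47.68
position: [0.4658, 0.2099, 0.1891]
tool_rot: [0.236, -3.131, -0.009]
ft_force: [1.2, -0.6, 0.3]
grip_width: 0.421
[-0.0511  0.1663  0.1891]
66 52 [[-14.0, 142.0], [40.0, 165.0], [71.0, 198.0]]
74 44 [[-19.0, 137.0], [51.0, 144.0], [75.0, 197.0]]
82 48 [[-25.0, 138.0], [48.0, 146.0], [71.0, 198.0]]
90 49 [[-27.0, 139.0], [48.0, 147.0], [76.0, 196.0]]
98 40 [[39.0, 138.0], [55.0, 144.0], [76.0, 198.0]]
106 38 [[40.0, 138.0], [52.0, 144.0], [75.0, 197.0]]
114 34 [[39.0, 139.0], [55.0, 145.0], [74.0, 195.0]]
122 38 [[41.0, 139.0], [51.0, 145.0], [76.0, 196.0]]
130 42 [[38.0, 140.0], [53.0, 145.0], [77.0, 199.0]]
138 35 [[38.0, 138.0], [52.0, 143.0], [76.0, 197.0]]
146 33 [[38.0, 137.0], [48.0, 143.0], [75.0, 197.0]]
154 46 [[38.0, 137.0], [57.0, 143.0], [77.0, 176.0]]
162 76 [[37.0, 141.0], [55.0, 168.0], [75.0, 194.0]]
170 13 [[47.0, 149.0], [49.0, 170.0], [52.0, 189.0]]
```

```bash
python3 -m jog '[[[0,0,0.03,0.3,0],[0,0,0,0.5,0],[0,0,0,0.6,0],[0,0,0,0.6,0],[0,0,0,0.5,0],[0,0,0,0.15,0],[0,-0.2,0,0,0],[0,-0.2,0,0,0],[0,-0.2,0,0,0],[0,-0.15,0,0,0]]]' ; python3 -m jog '[[[0,-0.12,0,0,0],[0,0,0,0,0]]]'; python3 - <<'E'
from h import *
print(nest(TCP()[:3,3]).round(4))
E
```

```text
time: 48.98
position: [0.4976, 0.2156, 0.0831]
tool_rot: [0.234, -3.133, -0.001]
ft_force: [-0.1, -0.3, 0.1]
grip_width: 0.004
time: 49.22
position: [0.5028, 0.216, 0.083]
tool_rot: [-0.233, 3.131, 0.0]
ft_force: [0.1, -0.0, 0.2]
grip_width: 0.001
[-0.0137  0.1668  0.083 ]
```

Force is back to zero, so the lever has probably snapped over. I back off, rise and check.

```bash
python3 -m jog '[[[0,0.4,0,0,0],[0,0.4,0,-0.4,0],[1,0,0,-0.8,0],[1,0,0,-0.8,0],[1,0,0,-0.65,0],[1,-0.2,0,0,0],[1,-0.5,0.02,0,0],[1,-0.6,0.02,0,0],[1,-0.6,0,0,0],[1,-0.6,0,0,0]]]' ; python3 - <<'E'
from h import *
print(nest(TCP()[:3,3]).round(4))
im,D=eyes.get_image("side"); M=nest(cloud("side",D))*1e3
m=(abs(M[...,1]-168)<32)&(M[...,0]>-70)&(M[...,0]<130)&(M[...,2]>66)&(M[...,2]<180); p=M[m]
for z in range(66,180,8):
    k=(p[:,2]>=z)&(p[:,2]<z+8)
    if k.sum()>3: print(z,k.sum(),np.percentile(p[k][:,0],[2,5,10,50,95]).round(0).tolist())
E
```

```text
time: 50.48
position: [0.5696, 0.2279, 0.1886]
tool_rot: [-0.234, 3.132, 0.0]
ft_force: [-0.7, -0.1, 0.7]
grip_width: 0.834
[0.0542 0.1687 0.1886]
66 55 [-16.0, -14.0, -10.0, 40.0, 72.0]
74 45 [-6.0, -4.0, -2.0, 47.0, 76.0]
82 45 [-5.0, -2.0, 4.0, 48.0, 75.0]
90 47 [-5.0, -3.0, -0.0, 49.0, 73.0]
98 42 [40.0, 41.0, 42.0, 53.0, 76.0]
106 34 [38.0, 40.0, 43.0, 53.0, 77.0]
114 36 [37.0, 38.0, 40.0, 51.0, 76.0]
122 37 [39.0, 41.0, 42.0, 52.0, 75.0]
130 38 [37.0, 37.0, 39.0, 52.0, 76.0]
138 36 [37.0, 37.0, 38.0, 53.0, 80.0]
146 35 [37.0, 37.0, 38.0, 49.0, 76.0]
154 55 [37.0, 37.0, 38.0, 58.0, 77.0]
162 61 [36.0, 38.0, 39.0, 50.0, 74.0]
170 11 [47.0, 47.0, 48.0, 50.0, 53.0]
```

```bash
python3 -m jog '[[[1,-0.3,0,0,0],[1,-0.16,0,0.2,0],[1,0,0,0.5,0],[1,0,0,0.6,0],[1,0,0,0.5,0],[0,0,0,0,0],[0,0,0,0,0],[0,0,0,0,0],[0,0,0,0,0],[0,0,0,0,0]]]' 20; python3 -c "
from h import *
print(nest(TCP()[:3,3]).round(4))"
```

```text
time: 51.78
position: [0.5875, 0.2299, 0.1174]
tool_rot: [-0.232, 3.132, 0.0]
ft_force: [-0.1, -0.9, 2.7]
grip_width: 0.645
[0.0722 0.168  0.1174]
```

```bash
python3 -m jog '[[[0,0.16,0,-0.06,0],[0,0.34,0,-0.08,0],[0,0.35,0,-0.02,0],[0,0.34,0,0.04,0],[0,0.34,0,0.1,0],[0,0.31,0,0.15,0],[0,0.28,0,0.2,0],[0,0,0,0,0]]]'; python3 -m jog '[[[0,0.24,0,0.25,0],[0,0.2,0,0.29,0],[0,0.14,0,0.32,0],[0,0,0,0.05,0],[0,0,0,0,0]]]'; python3 -c "
from h import *
print(nest(TCP()[:3,3]).round(4))"
```

```text
time: 52.78
position: [0.5011, 0.2172, 0.1022]
tool_rot: [0.233, -3.13, 0.001]
ft_force: [3.4, -2.2, -2.7]
grip_width: 0.642
time: 53.4
position: [0.4787, 0.2139, 0.066]
tool_rot: [0.233, -3.13, 0.001]
ft_force: [0.1, -1.5, -2.9]
grip_width: 0.644
[-0.0379  0.1683  0.066 ]
```

```bash
python3 -m jog '[[[1,0,0,0,0],[1,0,0,0,0],[1,0,0,0,0],[1,0,0,-0.4,0],[1,0,0,-0.8,0],[1,0,0,-0.8,0],[0,0,0,0,0],[0,0,0,0,0],[0,0,0,0,0],[0,0,0,0,0]]]' 20 >/dev/null; python3 -m jog '[[[0,0,0,0,0],[0,0,0,0,0],[0,0,0,0,0],[0,0,0,0,0],[0,0,0,0,0]]]'; python3 - <<'E'
from h import *
print(nest(TCP()[:3,3]).round(4))
im,D=eyes.get_image("side"); M=nest(cloud("side",D))*1e3
m=(abs(M[...,1]-168)<20)&(M[...,0]>-70)&(M[...,0]<60)&(M[...,2]>85)&(M[...,2]<120); p=M[m]
for x in range(-70,60,10):
    k=(p[:,0]>=x)&(p[:,0]<x+10)
    if k.sum()>3: print(x,k.sum(),np.median(p[k][:,2]).round(1))
E
```

```text
time: 55.28
position: [0.4801, 0.2143, 0.147]
tool_rot: [-0.233, 3.133, 0.0]
ft_force: [-0.7, 0.7, -0.9]
grip_width: 0.061
[-0.0363  0.1685  0.147 ]
-70 4 85.8
-60 42 105.0
-50 19 110.1
-40 13 109.9
-30 14 109.3
-20 20 108.8
-10 15 107.3
0 18 108.0
10 17 106.9
20 16 107.3
30 19 105.9
```

```bash
python3 -m jog '[[[0,0.15,0,0.3,0],[0,0,0,0.4,0],[0,0,0,0.25,0],[0,0,0,0.08,0],[0,0,0,0.05,0],[0,0,0,0.05,0],[0,0,0,0,0]]]'; python3 -c "
from h import *
print(nest(TCP()[:3,3]).round(4))"
```

```text
time: 56.2
position: [0.4738, 0.213, 0.1041]
tool_rot: [0.232, -3.129, -0.001]
ft_force: [-10.8, -4.3, 22.6]
grip_width: 0.007
[-0.0428  0.1682  0.1041]
```

```bash
python3 -m jog '[[[0,0,0,-0.3,0],[0,0,0,-0.8,0],[0,0,0,-0.9,0],[0,0,0,-0.9,0],[0,0,0.8,0,0],[0,0,0.8,0,0],[0,0,0.8,0,0],[0,0,0,0,0]]]'; python3 - <<'E'
from h import *
print(nest(TCP()[:3,3]).round(4))
im,D=eyes.get_image("side"); M=nest(cloud("side",D))*1e3; hsv=cv2.cvtColor(im,cv2.COLOR_RGB2HSV)
cv2.imwrite("pics/s4.png",cv2.resize(im[150:290,255:425,::-1],None,fx=4.2,fy=4.2,interpolation=cv2.INTER_CUBIC))
M0=nest(cloud("side",np.load("side0.npy")))*1e3
for nm,Q in(("start",M0),("now",M)):
    m=(abs(Q[...,1]-168)<20)&(Q[...,0]>-55)&(Q[...,0]<40)&(Q[...,2]>98)&(Q[...,2]<120); p=Q[m]; print(nm,"guard slope rad",np.polyfit(p[:,0],p[:,2],1).round(3),len(p))
m=(M[...,0]>110)&(M[...,0]<230)&(abs(M[...,1])<65)&(M[...,2]>95)&(M[...,2]<108)&(hsv[...,1]>90)&(hsv[...,0]<25); p=M[m]
print("blank",len(p),np.percentile(p,[1,50,99],axis=0).round(1).tolist())
for nm,Q,lo,hi in(("start",M0,-130,-60),("now",M,40,106)):
    m=(Q[...,0]>lo)&(Q[...,0]<hi)&(abs(Q[...,1])<16)&(Q[...,2]>98)&(Q[...,2]<112); p=Q[m]; print(nm,"knob",np.percentile(p[:,0],[2,50,98]).round(1).tolist())
E
```

```text
time: 57.2
position: [0.4591, 0.3114, 0.2177]
tool_rot: [-0.24, 3.131, -0.001]
ft_force: [-0.0, -0.9, -0.5]
grip_width: 0.001
[-0.0428  0.2676  0.2177]
start guard slope rad [-1.4000e-02  1.0587e+02] 161
now guard slope rad [-1.00000e-03  1.05996e+02] 161
blank 376 [[131.4, -59.7, 95.3], [159.9, -8.6, 101.1], [193.8, 51.5, 105.2]]
start knob [-90.9, -81.6, -70.2]
now knob [75.3, 84.9, 96.9]
```

View pics/s4.png

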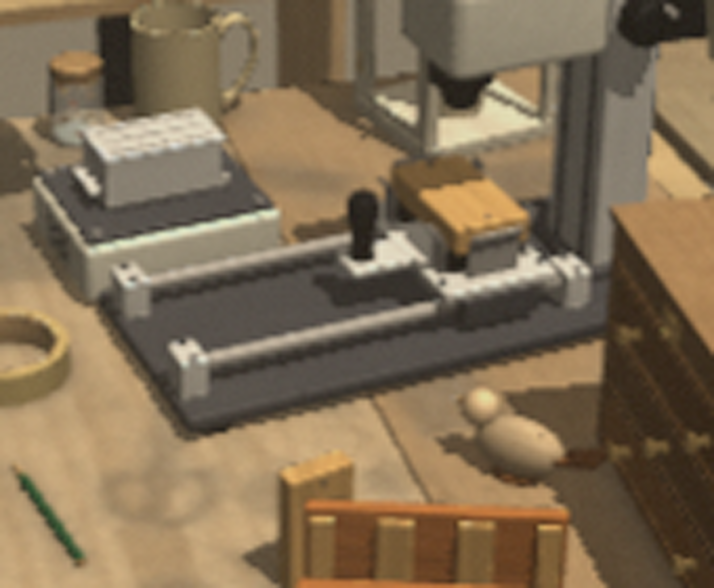

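The picture shows the blank flat in the nest under the lens (460,210), the guard shut (155,155), and the bird and jar in place. The robot touches nothing, so I hand in.

```bash
python3 -c "
from bench import job
print(job.close_job())"
```

```text
the job is handed in; nothing more can be done
None
```

I completed the whole sequence and handed the job in at about 57 s of the 72 s allowed; the system reports no verdict. The blank lies in the nest, the carriage is home, the toggle is on and the guard is shut.

**How the blank was laid:** The tool can only point down. So I stood the blank on the table, took it again by its long edges, and tilted it against the nest's end guide and pad.

**Last checks:**
- **Blank:** It lay flat, with its face at 90.2° and its top at 99.5 mm. It was about 1.5–2 mm off centre each way, against a limit of 4 mm; this was measured before the push. The last picture shows it still seated under the lens.
- **Carriage:** The push ended against a hard stop at about 27 N. The side camera shows the knob moved about 166–167 mm from where it started. I could not read the joint directly, so the margin over 0.165 m rests on those two readings.
- **Toggle:** The depth data show the lever leaning away after the push, with the force back to zero. It is now hidden under the guard.
- **Guard:** I pressed it shut at about 23 N. Its top slopes about 0.001 rad, against −0.014 before it was opened.
- **Car, bird and jar:** The bird and jar look undisturbed in the last picture. The arm never worked near the car, but I did not measure any of the three.

**What went wrong or stays uncertain:**
- The first grasp closed too late and lifted empty, so I repeated it.
- The blank crept in the grip while being tilted. I had to release it about 12° before flat, so it settled that last bit freely. I worked out at most about 7 rad/s for that, against the limit of 10; it was not measured.

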